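# Set the clamp rail on the green circuit board

### The arm

A 6-joint arm with a two-finger parallel gripper is mounted at the origin on the work surface. World frame = base frame: x ahead of the robot, y to its left, z up, the work surface at z = 0. Lengths are in m, angles in rad, forces in N, time in s.
With the tool pointing down it reaches from about 0.275 to 0.75 m from the base axis. Payload 10.2 kg.
Tool frame: the origin (TCP) lies on the mounting face of the last link; the fingertips stand 173 mm ahead of it and the grasp point (between the pads) lies 155 mm ahead of it; z points along the fingers, y is the direction in which the jaws open and shut (so a half turn about z gives the same grasp; the last joint's range is limited). The gripper opens to 85 mm and grips with 20 to 120 N. Pads are 22 mm wide; open, the fingers measure 114 mm over their backs; the gripper's body (76 mm by 85 mm) begins 54 mm behind the grasp point. The pads swing forward as they close: fully open they stand 13 mm farther back than shut.
Start: joints at [-1.343, 0.313, 1.498, -0, 1.331, -0.223], TCP at [0.229, -0.473, 0.405] pointing down, gripper open.
Joint ranges: [-2.94, 2.94], [-0.97, 2.17], [0.19, 2.56], [-1.23, 4.37], [0.02, 3.11], [-2.88, 2.88]. Speed limits (rad/s): [2.39, 2.39, 3.01, 3.14, 3.14, 3.14].

### API

Orientations are given as [roll, pitch, yaw] about the fixed x, y, z axes, in that order (R = Rz(yaw) Ry(pitch) Rx(roll)).
In Python, from cell import telemetry, eyes, ticket gives the robot as it stands.
- The arm moves only by the tool servo_tool, never from a script. Its arguments are lists of equal length, an entry for each row: "offset": the shift along the tool's x, y, z in units of 25 mm (1.0 is 25 mm), a list of three; "delta_rot": the turn, a rotation vector about the tool's x, y, z in units of 5 degrees (1.0 is 5 degrees), a list of three; "claw": the opening, from -1 (shut) to 1 (fully open). In form: {"offset": [[tx, ty, tz], ...], "delta_rot": [[rx, ry, rz], ...], "claw": [claw, ...]}. A call has 1 to 8 rows; each row shifts and turns the commanded pose from where the row before left it, along the tool's axes as they then stand; what a row does not reach is not made up. A row lasts 1/8 s, in which the tool goes at most 62.5 mm and 10.7 degrees, less where a joint would pass 70% of its speed; a pose out of reach is approached as far as the arm can. A call is refused whole if a number of a shift passes 1 or a number of a turn 1, either way. A call with a gripper value outside its range is refused whole. The fingers move at their own pace and stop on an object; "newtons" is the grip in N (left out, the last holds). Time passes only in rows, so rows that do not move let the fingers close. It gives the time, the measured TCP pose, the force and the opening at its end, in the units of the state.
- telemetry.read_state(): the state, without advancing time (a new reading comes with each control period).
- eyes.grab_frame(name): name is "side" or "top" or "wrist"; returns a dict with "color" (400x640x3 uint8, red, green, blue), "fov_y" (degrees; the focal length in pixels is half the picture's height over the tangent of half this angle, whatever the lens; pixels are square), "cx", "cy" (the principal point, pixels), "R" (3x3) and "t" (3): a world point X has camera coordinates R X + t. Camera axes: x right, y down, z forward; pixel columns grow to the right and rows downward; lengths in m; the calibration is good to about 2 mm. A picture is of the moment at which its call begins. There is no depth.
- ticket.close_job(): hands the job in, once; it reports no verdict.
Trained networks look in the newest picture that a camera, given by its name, has taken for a name from the list of things; names that differ only in an ending like _2 or _b are one class to them, and where a whole thing is asked for, a point or a joint stands for the part that bears it (a point fixed in the world has none). Each returns a list of dicts, best first, with "confidence" (0 to 1); they miss things now and then, are a little off and sometimes report something else, mostly with a low value. They report only what shows in the picture. A call takes as long as a camera call.
- eyes.regions_of(camera, label): "pixels" (400x640 bool, what is visible of it) and "box" ([left, top, right, bottom] in pixels, round what is visible of it).
- eyes.landmark_of(camera, label): "point" ([row, column] in pixels: a listed point, or the origin of a listed thing).
The state is a dict: "time": time; "qpos": joint angles; "joint_vel": joint speeds; "joint_torque": joint torques, N m; "tcp_pos": TCP position; "orientation": TCP orientation; "wrist_force": force on the tool from outside, world axes, zero at the start; "moment": the same for the moment, N m; "grip_width": finger opening in m.
Only numpy, scipy, OpenCV 4.12 (cv2) and the standard library are available. Lean on these libraries where they do the work, as an engineer would, in place of code of your own. Each camera call takes 0.05 s, during which the arm holds its last target.

### The job

Two board holders stand on the bench, each with a handwheel on top. On the one that holds the green circuit board, crank the wheel clockwise (seen from above) by its red knob until you feel it come up against its stop, then back it off a quarter turn and let go. Leave the wheel of the holder with the blue board as it is.

Things in the scene. Friction and masses are not known exactly. Their poses are not given: they have to be found in the camera images.
- green_wheel (a joint): Handwheel of the holder with the green board: black rim, 126 mm across, upright axis. Rad, growing clockwise seen from above; 0 is the stop (yellow rail against the board). Starts 1.2 to 2.2 turns short of it (negative). Friction 0.12 N m (2 to 3 N at the knob); stays where left. The stop is springy: 10 N at the knob gives up to 0.1 rad. One turn moves the rail 10 mm.
- green_hub (a point): Centre of that handwheel, on its axis, at the top of the steel boss, 126 mm above the bench; the rim's top is at 125 mm. z is up, x points to the knob. Only the knob stands above the wheel. The grey gear housing is below it; board and rails lie beyond it, lower (up to 76 mm above the bench).
- green_knob (a point): Red upright round knob of that wheel, 24 mm across, 50 mm tall (127 to 177 mm above the bench), its axis 50 mm from the wheel's axis. It spins freely on its pin, so a gripper can hold it and keep its heading while leading it round. The point lies on the knob's axis, 155 mm above the bench (22 mm below its top).
- blue_knob (a point): The same red knob on the other holder, the one with the blue board: same sizes, same point on it. Not to be moved.

How it is judged:
On the way:
1. the green holder's wheel is cranked clockwise up to its stop (within 0.1 rad of it or pressed into it) (value of joint green_wheel above -0.1 rad), for 0.1 s.
At the end, for the whole second after the job is handed in: The green holder's wheel stands still a quarter turn (90 degrees, give or take 23) back from its stop, joint value -1.97 to -1.17 rad (value of joint green_wheel between -1.971 and -1.171 rad and velocity of joint green_wheel between -0.05 and 0.05 rad/s); the robot touches nothing.
It fails at once if the blue holder's wheel is turned (its knob moves more than 15 mm) (distance of blue_knob from where it was at the start of the episode above 0.015 m).
It also fails if it takes over 64 s, if anything falls off the work surface, if the arm or the gripper's body presses on something with over 40 N, if the wrist force passes 120 N, or if a joint passes its speed limit or range.

## Working session

There is one attempt and no reset: what is moved stays moved. The work goes in short steps, Python scripts to look and compute and a tool call to move; the robot and the scene stay as the last step left them, time stands still between calls to the robot, and variables do not carry over. Pictures are saved under pics/ and viewed, and the job is handed in when it is done.

Besides the shell and the picture viewer there is one more tool, called as name(argument=value, ...) on one line, values as JSON. servo_tool: Moves the arm, as the interface text tells. Its arguments: {"type":"object","properties":{"offset":{"type":"array","items":{"type":"array","items":{"type":"number"}}},"delta_rot":{"type":"array","items":{"type":"array","items":{"type":"number"}}},"claw":{"type":"array","items":{"type":"number"}},"newtons":{"type":"number"}},"required":["offset","delta_rot","claw"]}

```bash
mkdir -p pics; cat > h.py <<'E'
import numpy as np, cv2
from cell import telemetry, eyes, ticket
def save(f,n): cv2.imwrite('pics/'+n+'.png', f['color'][:,:,::-1])
def ray(f,p):
    h=f['color'].shape[0]; fl=h/2/np.tan(np.radians(f['fov_y'])/2)
    d=np.array([(p[1]-f['cx'])/fl,(p[0]-f['cy'])/fl,1.]); R=np.array(f['R']);t=np.array(f['t'])
    return -R.T@t, R.T@d
def atz(f,p,z):
    o,d=ray(f,p); return o+d*(z-o[2])/d[2]
E
python3 - <<'E'
from h import *
print(telemetry.read_state())
for c in ['top','side','wrist']:
    f=eyes.grab_frame(c); save(f,c+'0'); print(c,f['fov_y'],atz(f,(200,320),0.1))
    for l,z in [('green_hub',.126),('green_knob',.155),('blue_knob',.155)]:
        for r in eyes.landmark_of(c,l)[:3]: print(l,r['confidence'],np.round(r['point'],1),np.round(atz(f,r['point'],z),4))
E
```

```text
{'time': 0.0, 'qpos': array([-1.34340907e+00,  3.13462846e-01,  1.49844483e+00,  2.99207606e-05,
        1.33106104e+00, -2.23361125e-01]), 'joint_vel': array([ 0.00069706,  0.00035999,  0.00034534, -0.00019738, -0.00067665,
       -0.00134497]), 'joint_torque': array([-1.18155749e-03, -4.12270439e+01, -2.59742814e+01, -2.34038289e-04,
        4.19832679e-03, -9.98106600e-06]), 'tcp_pos': array([ 0.22871064, -0.47251755,  0.40412544]), 'orientation': array([-3.14025721e+00, -3.33143044e-04,  4.50741034e-01]), 'wrist_force': array([ 0.03121818, -0.05024453, -0.20025619]), 'moment': array([-0.00356426,  0.01506277, -0.00967553]), 'grip_width': 0.08549742844884675}
top 55.26196290449227 [0.53325189 0.01046713 0.1       ]
green_hub 0.74 [229.6 457.4] [ 0.4727 -0.2489  0.126 ]
green_knob 0.6 [206.5 474.3] [ 0.5136 -0.2718  0.155 ]
blue_knob 0.82 [204.7 249.4] [0.5197 0.14   0.155 ]
side 45.09320543862482 [ 0.61412083 -0.09860072  0.1       ]
green_hub 0.85 [184.8 419.4] [ 0.4679 -0.2444  0.126 ]
green_knob 0.95 [159.9 408.1] [ 0.5152 -0.2725  0.155 ]
blue_knob 0.69 [257.7 268.9] [0.5279 0.1398 0.155 ]
wrist 67.93362687408637 [ 0.21906686 -0.47714826  0.1       ]
```

View pics/top0.png

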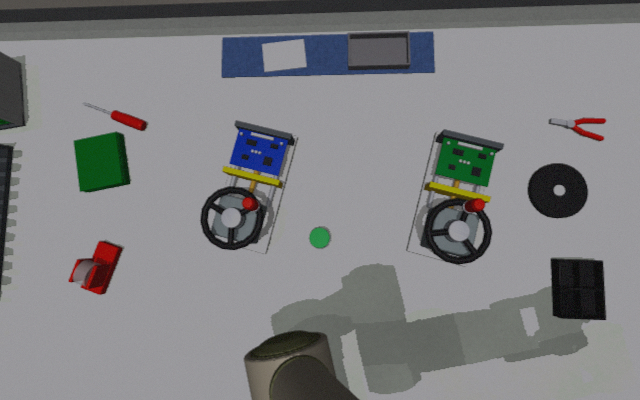

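View pics/side0.png

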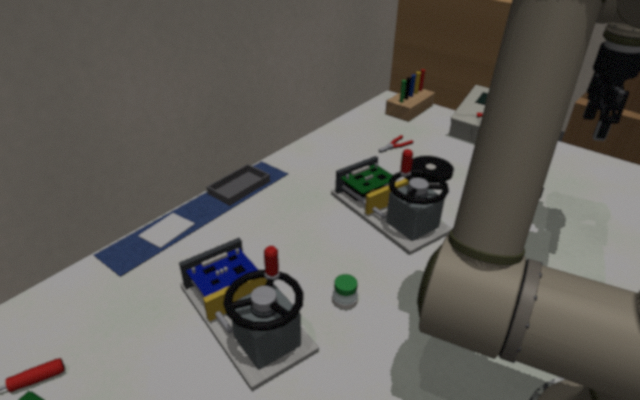

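Green holder is on the right (hub at row 230, col 458 in the top view; knob at 206, 476). The networks agree between both cameras: hub ≈ (0.470, -0.247), knob ≈ (0.514, -0.272). Next I move towards it at the current height.

servo_tool(offset=[[1,-0.15,0],[1,-0.15,0],[1,-0.15,0],[1,-0.15,0],[1,-0.15,0],[1,-0.15,0],[1,-0.15,0],[1,-0.15,0]], delta_rot=[[0,0,0],[0,0,0],[0,0,0],[0,0,0],[0,0,0],[0,0,0],[0,0,0],[0,0,0]], claw=[1,1,1,1,1,1,1,1], newtons=40)

```text
time: 1.6
tcp_pos: [0.3963, -0.3579, 0.4047]
orientation: [3.141, -0.0, 0.451]
wrist_force: [0.4, -0.2, -0.4]
grip_width: 0.0853
```

```bash
python3 - <<'E'
from h import *
s=telemetry.read_state();print(s['tcp_pos'],s['orientation'],s['qpos'])
for c in ['wrist','top']:
    f=eyes.grab_frame(c); save(f,c+'1')
    for l,z in [('green_hub',.126),('green_knob',.155),('blue_knob',.155)]:
        for r in eyes.landmark_of(c,l)[:3]: print(c,l,r['confidence'],np.round(r['point'],1),np.round(atz(f,r['point'],z),4))
E
```

```text
[ 0.3963334  -0.3579009   0.40473649] [ 3.14149378e+00 -1.68199932e-05  4.50845452e-01] [-9.54029656e-01  3.32729184e-01  1.47044220e+00  2.65465261e-07
  1.33832098e+00  1.65921158e-01]
wrist green_hub 0.59 [ 51.3 235.5] [ 0.4724 -0.2497  0.126 ]
top green_hub 0.63 [230.5 459.4] [ 0.471  -0.2525  0.126 ]
top green_knob 0.55 [205.7 472.6] [ 0.5151 -0.2689  0.155 ]
top green_knob 0.39 [231.9 460.2] [ 0.4678 -0.2447  0.155 ]
top blue_knob 0.84 [206.4 251.1] [0.5165 0.1368 0.155 ]
```

View pics/wrist1.png

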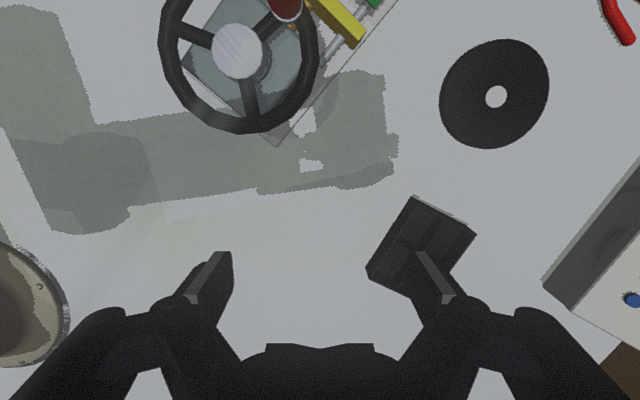

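The wrist picture shows the wheel at the top: hub at about (51, 238), with the red knob just entering at (8, 287). I move closer and look again.

servo_tool(offset=[[1,-0.3,0],[1,-0.3,0],[1,-0.3,0],[0,0,0]], delta_rot=[[0,0,0],[0,0,0],[0,0,0],[0,0,0]], claw=[1,1,1,1])

```text
time: 2.5
tcp_pos: [0.4538, -0.305, 0.4047]
orientation: [-3.142, -0.0, 0.452]
wrist_force: [0.3, -0.3, -1.1]
grip_width: 0.0857
```

```bash
python3 - <<'E'
from h import *
s=telemetry.read_state();print(s['tcp_pos'],s['orientation'])
f=eyes.grab_frame('wrist'); save(f,'wrist2')
for l,z in [('green_hub',.126),('green_knob',.155)]:
    for r in eyes.landmark_of('wrist',l)[:3]: print(l,r['confidence'],np.round(r['point'],1),np.round(atz(f,r['point'],z),4))
hsv=cv2.cvtColor(f['color'],cv2.COLOR_RGB2HSV)
E
```

```text
[ 0.45377403 -0.30501979  0.40467215] [-3.14157464e+00 -1.41719711e-06  4.52190194e-01]
green_hub 0.78 [151.7 270.8] [ 0.4715 -0.2507  0.126 ]
green_knob 0.66 [108.4 319. ] [ 0.5203 -0.2717  0.155 ]
```

View pics/wrist2.png

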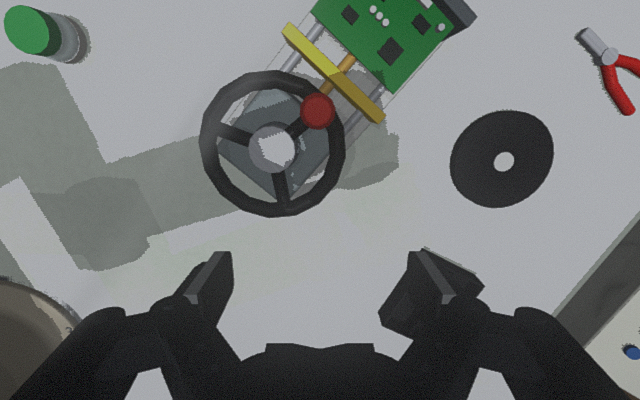

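Clear view: rim centre near (144, 272), boss (147, 275), red knob top (111, 318). I refine by pixel centroid.

```bash
python3 - <<'E'
from h import *
f=eyes.grab_frame('wrist'); s=telemetry.read_state(); 
for p,z in [((144,272.5),.115),((147,275),.126),((111,318),.177),((111,318),.165)]: print(p,z,atz(f,p,z))
h=cv2.cvtColor(f['color'],cv2.COLOR_RGB2HSV)
m=((h[...,0]<10)|(h[...,0]>170))&(h[...,1]>120); m[:, 400:]=0
n,l,st,c=cv2.connectedComponentsWithStats(m.astype(np.uint8)); i=1+st[1:,4].argmax(); print(st[i],c[i],atz(f,c[i][::-1],.17))
d=(f['color'].max(2)<60)
n,l,st,c=cv2.connectedComponentsWithStats(d.astype(np.uint8)); 
i=max(range(1,n),key=lambda k:((l[60:225,195:350]==k).sum())); print(st[i])
cs,_=cv2.findContours((l==i).astype(np.uint8),0,2); e=cv2.fitEllipse(cv2.convexHull(max(cs,key=len))); print(e,atz(f,e[0][::-1],.115))
T=s['tcp_pos'];print(T)
E
```

```text
(144, 272.5) 0.115 [ 0.47510933 -0.24972273  0.115     ]
(147, 275) 0.126 [ 0.47567733 -0.2535352   0.126     ]
(111, 318) 0.177 [ 0.51775792 -0.27310842  0.177     ]
(111, 318) 0.165 [ 0.51758191 -0.27313367  0.165     ]
[ 299   90   35   37 1012] [315.90118577 108.3715415 ] [ 0.51854781 -0.27116241  0.17      ]
[ 203  109  142  107 3644]
((275.34124755859375, 150.67506408691406), (126.7060317993164, 141.9700164794922), 72.17001342773438) [ 0.4708912  -0.25420736  0.115     ]
[ 0.45276823 -0.30621084  0.40469188]
```

servo_tool(offset=[[1,0,0],[1,0,0],[0.93,-0.1,0],[0,0,0.9],[0,0,0.9],[0,0,0.95],[0,0,0.95],[0,0,0]], delta_rot=[[0,0,0],[0,0,0],[0,0,0],[0,0,0],[0,0,0],[0,0,0],[0,0,0],[0,0,0]], claw=[1,1,1,1,1,1,1,1])

```text
time: 3.7
tcp_pos: [0.5176, -0.2719, 0.3109]
orientation: [-3.139, 0.001, 0.45]
wrist_force: [-0.7, 0.3, 0.5]
grip_width: 0.0852
```

```bash
python3 - <<'E'
from h import *
s=telemetry.read_state();print(s['tcp_pos'],s['orientation'],s['wrist_force'])
f=eyes.grab_frame('wrist'); save(f,'wrist3')
E
```

```text
[ 0.51762197 -0.27187913  0.31085221] [-3.13859795e+00  1.49878487e-03  4.49720443e-01] [-0.72189224  0.28013036  0.50494112]
```

View pics/wrist3.png

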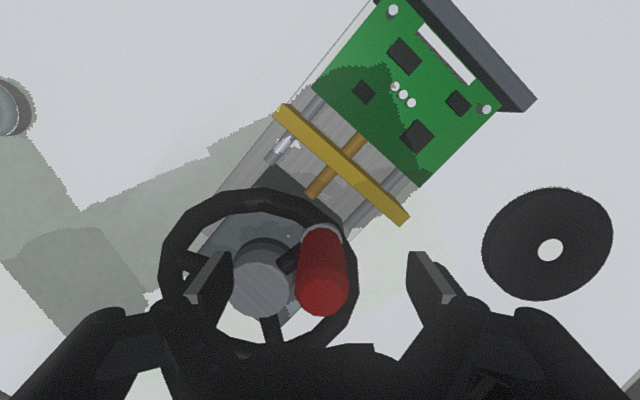

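The knob (col 322) stands centred between the pads (cols 222 and 418). Closing the gripper.

servo_tool(offset=[[0,0,0],[0,0,0],[0,0,0],[0,0,0],[0,0,0],[0,0,0]], delta_rot=[[0,0,0],[0,0,0],[0,0,0],[0,0,0],[0,0,0],[0,0,0]], claw=[-1,-1,-1,-1,-1,-1], newtons=40)

```text
time: 4.5
tcp_pos: [0.5184, -0.2714, 0.3128]
orientation: [3.14, -0.001, 0.451]
wrist_force: [2.0, -0.3, 5.3]
grip_width: 0.0232
```

```bash
cat > plan.py <<'E'
# usage: plan a0_deg step n  -> tool-frame unit rows (yaw .451), circle R=.05 clockwise
import sys,numpy as np
a0,st,n=map(float,sys.argv[1:4]); R=.05
a=np.radians(a0-st*np.arange(int(n)+1)); p=R*np.c_[np.cos(a),np.sin(a)]
d=np.diff(p,axis=0); y=.451
X=np.array([np.cos(y),np.sin(y)]);Y=np.array([np.sin(y),-np.cos(y)])
print([[round(float(v@X/.025),2),round(float(v@Y/.025),2),0] for v in d])
E
python3 plan.py -26 18 8; python3 plan.py -26 18 24
```

```text
[[-0.55, 0.3, 0], [-0.61, 0.12, 0], [-0.62, -0.07, 0], [-0.57, -0.26, 0], [-0.46, -0.43, 0], [-0.3, -0.55, 0], [-0.12, -0.61, 0], [0.07, -0.62, 0]]
[[-0.55, 0.3, 0], [-0.61, 0.12, 0], [-0.62, -0.07, 0], [-0.57, -0.26, 0], [-0.46, -0.43, 0], [-0.3, -0.55, 0], [-0.12, -0.61, 0], [0.07, -0.62, 0], [0.26, -0.57, 0], [0.43, -0.46, 0], [0.55, -0.3, 0], [0.61, -0.12, 0], [0.62, 0.07, 0], [0.57, 0.26, 0], [0.46, 0.43, 0], [0.3, 0.55, 0], [0.12, 0.61, 0], [-0.07, 0.62, 0], [-0.26, 0.57, 0], [-0.43, 0.46, 0], [-0.55, 0.3, 0], [-0.61, 0.12, 0], [-0.62, -0.07, 0], [-0.57, -0.26, 0]]
```

Gripped (23 mm). Cranking clockwise, 144° in this call.

servo_tool(offset=[[-0.55,0.3,0],[-0.61,0.12,0],[-0.62,-0.07,0],[-0.57,-0.26,0]], delta_rot=[[0,0,0],[0,0,0],[0,0,0],[0,0,0]], claw=[-1,-1,-1,-1])

```text
time: 5.0
tcp_pos: [0.466, -0.3, 0.3127]
orientation: [3.138, -0.001, 0.45]
wrist_force: [3.1, -0.2, 5.9]
grip_width: 0.0225
```

servo_tool(offset=[[-0.46,-0.43,0],[-0.3,-0.55,0],[-0.12,-0.61,0],[0.07,-0.62,0]], delta_rot=[[0,0,0],[0,0,0],[0,0,0],[0,0,0]], claw=[-1,-1,-1,-1])

```text
time: 5.5
tcp_pos: [0.4235, -0.2583, 0.3127]
orientation: [3.14, 0.001, 0.45]
wrist_force: [5.5, -2.1, 3.3]
grip_width: 0.023
```

Tracking well with forces of 3–6 N. Continuing.

servo_tool(offset=[[0.26,-0.57,0],[0.43,-0.46,0],[0.55,-0.3,0],[0.61,-0.12,0],[0.62,0.07,0],[0.57,0.26,0]], delta_rot=[[0,0,0],[0,0,0],[0,0,0],[0,0,0],[0,0,0],[0,0,0]], claw=[-1,-1,-1,-1,-1,-1])

```text
time: 6.25
tcp_pos: [0.4808, -0.2003, 0.3127]
orientation: [3.138, 0.002, 0.452]
wrist_force: [-6.7, -17.9, 5.0]
grip_width: 0.0229
```

servo_tool(offset=[[0.46,0.43,0],[0.3,0.55,0],[0.12,0.61,0],[-0.07,0.62,0],[-0.26,0.57,0],[-0.43,0.46,0]], delta_rot=[[0,0,0],[0,0,0],[0,0,0],[0,0,0],[0,0,0],[0,0,0]], claw=[-1,-1,-1,-1,-1,-1])

```text
time: 7.0
tcp_pos: [0.5188, -0.2709, 0.3127]
orientation: [-3.141, -0.002, 0.451]
wrist_force: [-1.3, 4.1, 9.1]
grip_width: 0.0224
```

```bash
python3 - <<'E'
from h import *
f=eyes.grab_frame('wrist'); save(f,'wrist4')
E
python3 plan.py -26 12 8;python3 plan.py -122 12 8;python3 plan.py -218 12 8;python3 plan.py -314 12 8
```

```text
[[-0.35, 0.22, 0], [-0.39, 0.14, 0], [-0.41, 0.06, 0], [-0.42, -0.03, 0], [-0.4, -0.11, 0], [-0.37, -0.2, 0], [-0.32, -0.27, 0], [-0.26, -0.33, 0]]
[[-0.18, -0.38, 0], [-0.1, -0.41, 0], [-0.02, -0.42, 0], [0.07, -0.41, 0], [0.16, -0.39, 0], [0.23, -0.35, 0], [0.3, -0.29, 0], [0.35, -0.22, 0]]
[[0.39, -0.14, 0], [0.41, -0.06, 0], [0.42, 0.03, 0], [0.4, 0.11, 0], [0.37, 0.2, 0], [0.32, 0.27, 0], [0.26, 0.33, 0], [0.18, 0.38, 0]]
[[0.1, 0.41, 0], [0.02, 0.42, 0], [-0.07, 0.41, 0], [-0.16, 0.39, 0], [-0.23, 0.35, 0], [-0.3, 0.29, 0], [-0.35, 0.22, 0], [-0.39, 0.14, 0]]
```

View pics/wrist4.png

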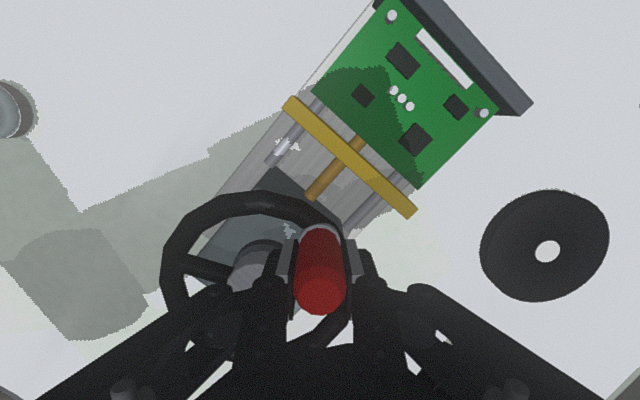

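The rail advanced by one turn's worth towards the board and a gap of similar size remains. I go on in 12° steps, watching force and position.

servo_tool(offset=[[-0.35,0.22,0],[-0.39,0.14,0],[-0.41,0.06,0],[-0.42,-0.03,0],[-0.4,-0.11,0]], delta_rot=[[0,0,0],[0,0,0],[0,0,0],[0,0,0],[0,0,0]], claw=[-1,-1,-1,-1,-1])

```text
time: 7.68
tcp_pos: [0.4773, -0.2999, 0.3128]
orientation: [3.137, -0.001, 0.451]
wrist_force: [3.7, -8.0, 3.5]
grip_width: 0.0227
```

```bash
python3 - <<'E'
from h import *
s=telemetry.read_state();print(s['tcp_pos'],s['wrist_force'])
p=s['tcp_pos'][:2]-[.4735,-.2495];print(np.degrees(np.arctan2(p[1],p[0])),np.hypot(*p))
E
```

```text
[ 0.47729444 -0.29987159  0.31278588] [ 3.70161941 -7.97086746  3.46553652]
-85.6921084696206 0.050514298677726666
```

No stop yet (angle −86°, as commanded). Continuing.

servo_tool(offset=[[-0.37,-0.2,0],[-0.32,-0.27,0],[-0.26,-0.33,0],[-0.18,-0.38,0]], delta_rot=[[0,0,0],[0,0,0],[0,0,0],[0,0,0]], claw=[-1,-1,-1,-1])

```text
time: 8.18
tcp_pos: [0.4382, -0.2858, 0.3127]
orientation: [3.138, 0.002, 0.451]
wrist_force: [-4.1, -9.1, 6.2]
grip_width: 0.0231
```

servo_tool(offset=[[-0.1,-0.41,0],[-0.02,-0.42,0],[0.07,-0.41,0],[0.16,-0.39,0]], delta_rot=[[0,0,0],[0,0,0],[0,0,0],[0,0,0]], claw=[-1,-1,-1,-1])

```text
time: 8.68
tcp_pos: [0.4233, -0.2468, 0.3127]
orientation: [3.141, 0.001, 0.451]
wrist_force: [-0.6, -3.3, 6.8]
grip_width: 0.0226
```

servo_tool(offset=[[0.23,-0.35,0],[0.3,-0.29,0],[0.35,-0.22,0],[0.39,-0.14,0]], delta_rot=[[0,0,0],[0,0,0],[0,0,0],[0,0,0]], claw=[-1,-1,-1,-1])

```text
time: 9.18
tcp_pos: [0.4418, -0.2108, 0.3128]
orientation: [3.138, -0.001, 0.451]
wrist_force: [4.4, -11.1, 2.2]
grip_width: 0.0226
```

```bash
cat > st.py <<'E'
from h import *
s=telemetry.read_state();print(s['tcp_pos'],s['wrist_force'])
p=s['tcp_pos'][:2]-[.4735,-.2500];r=np.hypot(*p);u=p/r;t=np.array([u[1],-u[0]])
print('ang',np.degrees(np.arctan2(p[1],p[0])),'r',r,'Frad',s['wrist_force'][:2]@u,'Ftan(cw)',s['wrist_force'][:2]@t)
E
python3 st.py; python3 - <<'E'
from h import *
f=eyes.grab_frame('wrist'); save(f,'wrist5')
E
```

```text
[ 0.44178982 -0.21078184  0.31275248] [  4.41335402 -11.1154395    2.17131638]
ang 128.95757238357345 r 0.050434111520087366 Frad -11.418369618789471 Ftan(cw) -3.556898132684586
```

View pics/wrist5.png

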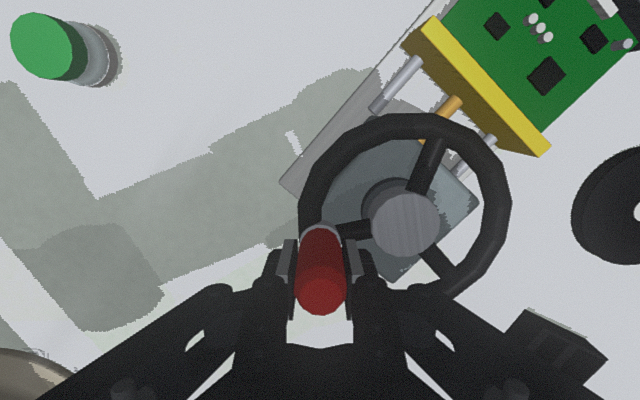

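The rail (yellow, 425–545 px) is now nearly on the green board, and the tangential force is still only friction (3.6 N). I go on in short calls.

servo_tool(offset=[[0.41,-0.06,0],[0.42,0.03,0]], delta_rot=[[0,0,0],[0,0,0]], claw=[-1,-1])

```text
time: 9.48
tcp_pos: [0.4601, -0.2015, 0.3127]
orientation: [3.137, 0.0, 0.451]
wrist_force: [0.4, -13.7, 2.6]
grip_width: 0.0229
```

```bash
python3 st.py
```

```text
[ 0.46007358 -0.20154172  0.31274261] [  0.39311859 -13.67622202   2.62640512]
ang 105.48655162863417 r 0.05028393558499459 Frad -13.28464896334967 Ftan(cw) -3.2728722557361265
```

servo_tool(offset=[[0.4,0.11,0],[0.37,0.2,0]], delta_rot=[[0,0,0],[0,0,0]], claw=[-1,-1])

```text
time: 9.72
tcp_pos: [0.4805, -0.2004, 0.3127]
orientation: [3.138, 0.002, 0.451]
wrist_force: [-5.7, -14.0, 5.5]
grip_width: 0.0235
```

```bash
python3 st.py
```

```text
[ 0.4804811  -0.20039749  0.31269534] [ -5.74411249 -13.9951928    5.48815378]
ang 81.98876099057206 r 0.05009135961955317 Frad -14.65915192779639 Ftan(cw) -3.7375813645105467
```

servo_tool(offset=[[0.32,0.3,0],[0.26,0.34,0]], delta_rot=[[0,0,0],[0,0,0]], claw=[-1,-1])

```text
time: 9.98
tcp_pos: [0.5002, -0.208, 0.3127]
orientation: [3.141, 0.003, 0.451]
wrist_force: [-9.3, -8.1, 9.8]
grip_width: 0.0232
```

```bash
python3 st.py
```

```text
[ 0.50024503 -0.20804651  0.3126624 ] [-9.29818094 -8.12232369  9.76082963]
ang 57.48280205032999 r 0.0497533112957835 Frad -11.847250690093977 Ftan(cw) -3.474328999009006
```

servo_tool(offset=[[0.18,0.38,0],[0.1,0.41,0]], delta_rot=[[0,0,0],[0,0,0]], claw=[-1,-1])

```text
time: 10.22
tcp_pos: [0.515, -0.2224, 0.3126]
orientation: [-3.141, 0.003, 0.451]
wrist_force: [-10.0, -3.2, 11.4]
grip_width: 0.0229
```

```bash
python3 st.py
```

```text
[ 0.51499454 -0.22242143  0.31263513] [-10.04147983  -3.22407149  11.35832354]
ang 33.60926250122406 r 0.04982343117249086 Frad -10.147471416257373 Ftan(cw) -2.8731129380398426
```

servo_tool(offset=[[0.02,0.42,0],[-0.07,0.41,0]], delta_rot=[[0,0,0],[0,0,0]], claw=[-1,-1])

```text
time: 10.48
tcp_pos: [0.5228, -0.2413, 0.3127]
orientation: [-3.139, 0.002, 0.451]
wrist_force: [-8.9, 0.7, 13.0]
grip_width: 0.0228
```

```bash
python3 st.py
```

```text
[ 0.52284469 -0.24130552  0.31265797] [-8.89225061  0.68988568 12.95168068]
ang 9.992886935302217 r 0.05010481378778031 Frad -8.637635927616227 Ftan(cw) -2.2224555674183
```

servo_tool(offset=[[-0.16,0.39,0],[-0.23,0.35,0]], delta_rot=[[0,0,0],[0,0,0]], claw=[-1,-1])

```text
time: 10.72
tcp_pos: [0.5223, -0.2619, 0.3127]
orientation: [-3.139, 0.001, 0.451]
wrist_force: [-5.2, 4.0, 11.1]
grip_width: 0.0228
```

```bash
python3 st.py
```

```text
[ 0.52234966 -0.26186135  0.31265914] [-5.23458499  3.98643512 11.11312207]
ang -13.648055857045879 r 0.05026908384699115 Frad -6.027406559002623 Ftan(cw) -2.6387336382526008
```

servo_tool(offset=[[-0.3,0.29,0],[-0.35,0.22,0]], delta_rot=[[0,0,0],[0,0,0]], claw=[-1,-1])

```text
time: 10.98
tcp_pos: [0.5144, -0.2735, 0.3121]
orientation: [-3.119, -0.007, 0.454]
wrist_force: [-13.2, 63.0, 31.2]
grip_width: 0.0227
```

```bash
python3 st.py;python3 - <<'E'
from h import *
f=eyes.grab_frame('wrist'); save(f,'wrist6')
E
```

```text
[ 0.51436413 -0.27350787  0.31212316] [-13.18906874  63.04272648  31.24788407]
ang -29.910485050987504 r 0.047143369490855666 Frad -42.86838434064032 Ftan(cw) -48.06910151262656
```

View pics/wrist6.png

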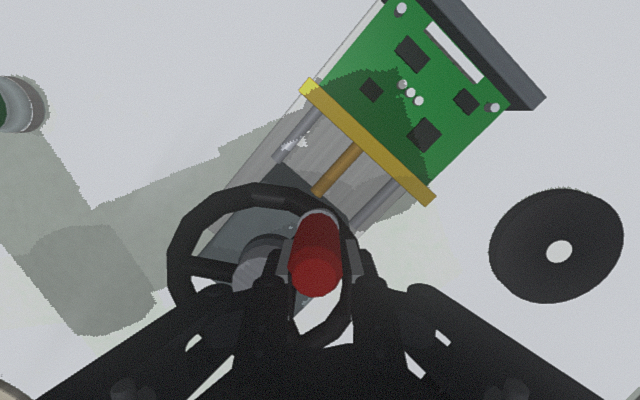

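The stop is reached: the tangential force jumped to 48 N and the rail lies against the board. I ease off one step and read the force.

servo_tool(offset=[[0.35,-0.22,0],[0,0,0]], delta_rot=[[0,0,0],[0,0,0]], claw=[-1,-1])

```text
time: 11.28
tcp_pos: [0.5164, -0.2699, 0.312]
orientation: [-3.127, 0.012, 0.454]
wrist_force: [-36.6, 12.0, 23.9]
grip_width: 0.0227
```

```bash
python3 st.py; python3 plan.py -25 -12 8; cat > wheel.py <<'E'
from h import *
import sys
# centroid of red knob top in wrist view, in metres
f=eyes.grab_frame('wrist')
for r in eyes.landmark_of('wrist','green_hub')[:1]+eyes.landmark_of('wrist','green_knob')[:1]:print(r['confidence'],r['point'],atz(f,r['point'],.126),atz(f,r['point'],.155))
save(f,sys.argv[1])
E
python3 wheel.py wrist7
```

```text
[ 0.51636832 -0.2698825   0.31199868] [-36.56398412  11.98217673  23.88353901]
ang -24.882064699816357 r 0.04725469896353792 Frad -38.21148348269143 Ftan(cw) 4.514423996370037
[[0.29, -0.3, 0], [0.23, -0.35, 0], [0.15, -0.39, 0], [0.06, -0.41, 0], [-0.02, -0.42, 0], [-0.11, -0.4, 0], [-0.19, -0.37, 0], [-0.26, -0.32, 0]]
0.88 [287.6, 264.0] [ 0.47194363 -0.2504817   0.126     ] [ 0.49292379 -0.24774135  0.155     ]
0.67 [252.4, 319.5] [ 0.50836214 -0.27017971  0.126     ] [ 0.52249855 -0.26373772  0.155     ]
```

The stop force is gone, but some radial preload (38 N) remains in the grip. I open to relax it, look, and regrip.

servo_tool(offset=[[0,0,0],[0,0,0],[0,0,0],[0,0,0]], delta_rot=[[0,0,0],[0,0,0],[0,0,0],[0,0,0]], claw=[1,1,1,1])

```text
time: 11.92
tcp_pos: [0.5188, -0.2722, 0.3119]
orientation: [-3.141, 0.0, 0.451]
wrist_force: [0.1, -0.3, 0.4]
grip_width: 0.0853
```

```bash
python3 st.py; python3 wheel.py wrist8
```

```text
[ 0.51875723 -0.27220207  0.31194858] [ 0.07464523 -0.27057904  0.39974743]
ang -26.13142328719452 r 0.050409807447903764 Frad 0.18618701900025778 Ftan(cw) 0.21004600271165919
0.83 [294.1, 256.1] [ 0.47173836 -0.25147788  0.126     ] [ 0.49320382 -0.24908086  0.155     ]
0.64 [257.6, 309.5] [ 0.50828138 -0.27011005  0.126     ] [ 0.5229159  -0.26423013  0.155     ]
```

View pics/wrist8.png

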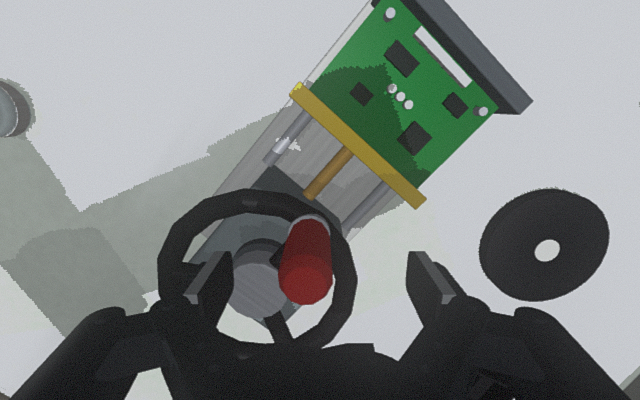

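After release the knob sprang to about (283, 306), i.e. an angle of roughly −16°, so the unloaded stop is there. I recentre on it, regrip, and press again gently to confirm the stop.

servo_tool(offset=[[0.25,-0.25,0],[0,0,0]], delta_rot=[[0,0,0],[0,0,0]], claw=[1,1])

```text
time: 12.32
tcp_pos: [0.5218, -0.2632, 0.3122]
orientation: [-3.141, -0.0, 0.452]
wrist_force: [0.1, -0.1, -0.5]
grip_width: 0.0853
```

servo_tool(offset=[[0,0,0],[0,0,0],[0,0,0],[0,0,0],[0,0,0],[0,0,0]], delta_rot=[[0,0,0],[0,0,0],[0,0,0],[0,0,0],[0,0,0],[0,0,0]], claw=[-1,-1,-1,-1,-1,-1], newtons=40)

```text
time: 13.08
tcp_pos: [0.5216, -0.264, 0.3123]
orientation: [3.141, -0.0, 0.451]
wrist_force: [-1.1, -0.4, 1.3]
grip_width: 0.0227
```

```bash
python3 st.py; python3 plan.py -16 4 4
```

```text
[ 0.52155914 -0.26396586  0.31232525] [-1.10725205 -0.39994426  1.30644837]
ang -16.203728491683147 r 0.05004723621811645 Frad -0.9516611674335009 Ftan(cw) 0.693039355401641
[[-0.1, 0.1, 0], [-0.1, 0.09, 0], [-0.11, 0.09, 0], [-0.12, 0.08, 0]]
```

servo_tool(offset=[[-0.1,0.1,0],[0,0,0],[0,0,0]], delta_rot=[[0,0,0],[0,0,0],[0,0,0]], claw=[-1,-1,-1])

```text
time: 13.45
tcp_pos: [0.5211, -0.2653, 0.3123]
orientation: [-3.138, -0.004, 0.452]
wrist_force: [5.4, 14.3, 4.2]
grip_width: 0.0227
```

```bash
python3 st.py; python3 plan.py -18 -15 8
```

```text
[ 0.52112304 -0.26525172  0.31228386] [ 5.43363053 14.34183732  4.17163642]
ang -17.75814973380867 r 0.05000568995010328 Frad 0.8004742156988373 Ftan(cw) -15.315739599521645
[[0.31, -0.42, 0], [0.19, -0.49, 0], [0.06, -0.52, 0], [-0.08, -0.52, 0], [-0.21, -0.48, 0], [-0.33, -0.41, 0], [-0.42, -0.31, 0], [-0.49, -0.19, 0]]
```

Stop confirmed: 15 N tangential at −17.8°, so zero is about −15°. I back off counterclockwise to about +75°.

```bash
python3 plan.py -20 -13.6 7
```

```text
[[0.3, -0.37, 0], [0.2, -0.43, 0], [0.1, -0.46, 0], [-0.01, -0.47, 0], [-0.13, -0.46, 0], [-0.23, -0.41, 0], [-0.32, -0.35, 0]]
```

servo_tool(offset=[[0.3,-0.37,0],[0.2,-0.43,0],[0.1,-0.46,0],[-0.01,-0.47,0],[-0.13,-0.46,0],[-0.23,-0.41,0],[-0.32,-0.35,0],[0,0,0]], delta_rot=[[0,0,0],[0,0,0],[0,0,0],[0,0,0],[0,0,0],[0,0,0],[0,0,0],[0,0,0]], claw=[-1,-1,-1,-1,-1,-1,-1,-1])

```text
time: 14.45
tcp_pos: [0.4853, -0.2018, 0.3123]
orientation: [3.141, 0.002, 0.451]
wrist_force: [-4.5, -7.2, 1.6]
grip_width: 0.023
```

```bash
python3 st.py
```

```text
[ 0.485296   -0.20175998  0.31229281] [-4.48230838 -7.15921421  1.63536991]
ang 76.25925486503364 r 0.049661300272643386 Frad -8.018998904181519 Ftan(cw) -2.6535058034788674
```

Now at 76°, about 91° back from the stop. I release and lift off.

servo_tool(offset=[[0,0,0],[0,0,0],[0,0,0],[0,0,0],[0,0,0]], delta_rot=[[0,0,0],[0,0,0],[0,0,0],[0,0,0],[0,0,0]], claw=[1,1,1,1,1])

```text
time: 15.08
tcp_pos: [0.4863, -0.2018, 0.3121]
orientation: [-3.141, -0.0, 0.451]
wrist_force: [0.1, 0.3, 0.3]
grip_width: 0.0855
```

servo_tool(offset=[[0,0,-0.9],[0,0,-0.9],[0,0,-0.9],[0,0,-0.9],[-1,0,0],[-1,0,0],[-1,0,0],[0,0,0]], delta_rot=[[0,0,0],[0,0,0],[0,0,0],[0,0,0],[0,0,0],[0,0,0],[0,0,0],[0,0,0]], claw=[1,1,1,1,1,1,1,1])

```text
time: 16.08
tcp_pos: [0.4181, -0.2349, 0.4024]
orientation: [3.141, -0.0, 0.449]
wrist_force: [-0.5, 1.1, -0.7]
grip_width: 0.0854
```

```bash
python3 st.py; python3 - <<'E'
from h import *
f=eyes.grab_frame('wrist'); save(f,'wrist9')
h=cv2.cvtColor(f['color'],cv2.COLOR_RGB2HSV)
m=((h[...,0]<10)|(h[...,0]>170))&(h[...,1]>120); m[:, 450:]=0
n,l,st,c=cv2.connectedComponentsWithStats(m.astype(np.uint8)); i=1+st[1:,4].argmax(); p=atz(f,c[i][::-1],.165); d=p[:2]-[.4735,-.25]
print(c[i],p,np.degrees(np.arctan2(d[1],d[0])),np.hypot(*d))
for cam in ['wrist','top','side']:
    f=eyes.grab_frame(cam)
    for k in ['green_knob','blue_knob']:
        for r in eyes.landmark_of(cam,k)[:1]: print(cam,k,r['confidence'],atz(f,r['point'],.155))
E
```

```text
[ 0.41805244 -0.23491306  0.40241414] [-0.45603008  1.08008271 -0.67998083]
ang 164.7786697180604 r 0.057463441462336354 Frad 0.7236060199137552 Ftan(cw) 0.9224621571083075
[319.05900305 108.11190234] [ 0.48496236 -0.20178453  0.165     ] 76.6272026770895 0.04955923114236986
wrist green_knob 0.91 [ 0.48567877 -0.20313389  0.155     ]
top green_knob 0.81 [ 0.4797086  -0.19923946  0.155     ]
top blue_knob 0.69 [0.51816888 0.1339607  0.155     ]
side green_knob 0.65 [ 0.47876659 -0.20047856  0.155     ]
side blue_knob 0.76 [0.52575707 0.1337169  0.155     ]
```

View pics/wrist9.png

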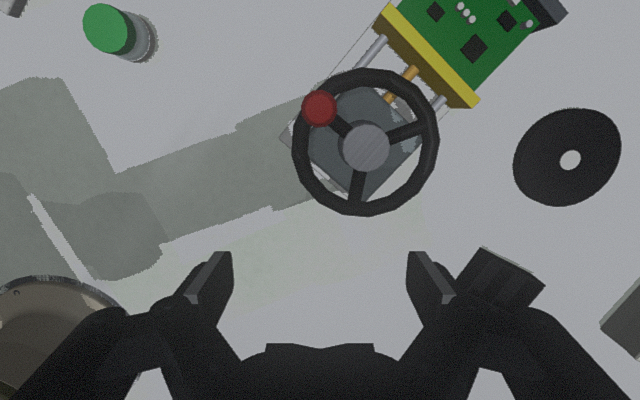

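The gripper is clear of everything. The knob at (108, 319) lies at 76.6°, about 92° back from the stop.

```bash
python3 -c "
from cell import ticket;print(ticket.close_job())"
```

```text
the job is handed in; nothing more can be done
None
```

I cranked the green holder's wheel clockwise about two turns to its stop, backed it off a quarter turn, released the knob and lifted clear. The job is handed in.

- **Stop:** On first contact I pushed harder than intended: about 48 N tangential, and about 72 N at the wrist against its 120 N limit. That left a sideways load in the grip, so I released, regripped and pressed again gently. I felt 15 N at a knob angle of −17.8°, which puts the unloaded stop at about −15°.
- **Back-off:** The last wrist picture shows the knob at 76.6°, about 92° back from the stop. The top and side networks put it a few degrees further back, still within the ±23° allowed.
- **At hand-in:** The gripper was open and clear of everything, the wrist force was near zero, and the clock stood at about 16 s of the 64 s allowed.
- **Blue holder:** I never went near it. The networks' readings of its knob differ from the start by 6 mm, about their usual scatter.

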